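Click-check of an evaporator lift limit switch

TASK

Check the evaporator lift's limit switch by hand: press its roller lever, the one with the red roller, down until the switch clicks, without driving it on to its end stop, then let go so that it springs back up. Do not operate the switch with the blue roller, and do not knock or shift the glass flask.

Things in the scene. Friction and masses are not known exactly. Their poses are not given: they have to be found in the camera images.
- red_lever (a joint): Deflection of the red switch's lever, rad: 0 at rest, grows as the roller is pressed down. Clicks at 0.40 (roller 29 mm down, 7 mm farther out); more is harmless up to 0.85 (62 mm down), beyond which it is driven on to its end stop at 0.95. Sprung back to 0; push at the roller 3 N at first, 7 N at the click, 12 N at 0.85.
- red_roller (a point): Centre of the red roller (diameter 26, width 18 mm) at the end of a flat steel lever on a white and grey switch (42 mm square, 136 high). Lever 75 mm from hinge to here, at rest sloping up and outwards at 25 degrees. x axis: along the lever, hinge to roller; y: level, along the hinge. At rest 150 mm above the bench, roller's top 163 mm. It points to the robot's left (+y), up to 46 degrees askew.
- blue_roller (a point): Centre of the blue roller of a second switch, just like the first but for its colour (same sizes and axes). It is not to be operated: its roller must not be moved more than 15 mm.
- flask_mid (a point): Middle, half-way up, of a stoppered conical flask of green glass standing loose on the bench: 108 mm high, base 64 mm in diameter, neck 24 mm, stopper 30 mm. z points up. It must stay standing within 30 mm of where it was.

How it is judged (in metres and radians):
On the way:
1. the red-roller lever is pressed down past its click point (value of joint red_lever above 0.4 rad), for 0.1 s.
At the end, for the whole second after the job is handed in: After having been pressed past its click point (0.40 rad), the red-roller lever is released and back up within 0.06 rad of its rest position; the blue roller is within 15 mm of where it was, and the flask stands upright within 30 mm of where it was (value of joint red_lever below 0.06 rad and distance of blue_roller from where it was at the start of the episode below 0.015 m and distance of flask_mid from where it was at the start of the episode below 0.03 m and angle between flask_mid's own z axis and vertical below 0.2 rad); the robot touches nothing.
It fails at once if the red lever is driven on to its end stop (beyond 0.85 rad) (value of joint red_lever above 0.85 rad).
It fails at once if the blue-roller switch is operated (its roller moved more than 15 mm) (distance of blue_roller from where it was at the start of the episode above 0.015 m).
It fails at once if the flask is shifted more than 30 mm or tipped (distance of flask_mid from where it was at the start of the episode above 0.03 m or angle between flask_mid's own z axis and vertical above 0.35 rad).
It also fails if it takes over 32 s, if anything falls off the work surface, if the arm or the gripper's body presses on something with over 40 N, if the wrist force passes 120 N, or if a joint passes its speed limit or range.

ROBOT

A 6-joint arm with a two-finger parallel gripper is mounted at the origin on the work surface. World frame = base frame: x ahead of the robot, y to its left, z up, the work surface at z = 0. Lengths are in mm, angles in rad, forces in N, time in s.
With the tool pointing down it reaches from about 275 to 825 mm from the base axis. Payload 5.2 kg.
Tool frame: the origin (TCP) lies at the very end of the fingers, on their centre line; the grasp point (between the pads) lies 19 mm behind it; z points along the fingers, y is the direction in which the jaws open and shut (so a half turn about z gives the same grasp; the last joint's range is limited). The gripper opens to 93 mm and grips with 3 to 60 N. Pads are 15 mm wide; open, the fingers measure 128 mm over their backs; the gripper's body (75 mm by 188 mm) begins 65 mm behind the grasp point.
Start: joints at [1.003, 0.259, 1.535, -0, 1.348, -0.203], TCP at [196.198, 513.82, 218.653] pointing down, gripper open.
Joint ranges: [-3.14, 3.14], [-0.91, 2.08], [0.19, 2.58], [-1.22, 4.36], [0.22, 2.71], [-3.12, 3.12]. Speed limits (rad/s): [2.57, 2.57, 3.14, 3.14, 3.14, 3.14].

INTERFACE

Orientations are given as [roll, pitch, yaw] about the fixed x, y, z axes, in that order (R = Rz(yaw) Ry(pitch) Rx(roll)).
In Python, from bench import robot gives the robot as it stands. The module is installed in compiled form; this text tells all that it offers. Calls block until the motion is done:
- robot.move_ptp(position, orientation): joint-space move of the TCP to a pose.
- robot.move_linear(position, ori=None, speed=150, f_stop=None): straight line of the TCP; ori=None keeps the orientation; speed is the mean speed in mm/s. With f_stop (N) it stops when the force on the tool has changed by that much, and returns True; else False.
- robot.move_j(angles): joint-space move.
- robot.move_gripper(opening): opening from 0.0 (shut) to 1.0 (fully open); the grip force is fixed at half the most; returns when the fingers have stopped.
- robot.sleep(seconds).
- robot.inverse_kinematics(position, orientation): joint angles nearest the present ones, or None.
- robot.get_image(name): name is "scene" or "side" or "wrist"; returns a dict with "img" (480x640x3 uint8, blue, green, red), "fovy" (degrees; the focal length in pixels is half the picture's height over the tangent of half this angle, whatever the lens; pixels are square), "cx", "cy" (the principal point, pixels), "eye" and "orientation" of the camera in the world. Camera axes: x right, y down, z forward; pixel columns grow to the right and rows downward; lengths in mm; the calibration is good to about 2 mm. A picture is of the moment at which its call begins. There is no depth.
A pose or a line that the arm cannot do raises robot.MotionError and nothing moves.
- robot.hand_in(): hands the job in, once; it reports no verdict.
Readings, each from a call of its own:
- robot.current_t(): time.
- robot.current_qpos(): joint angles.
- robot.current_joint_vel(): joint speeds.
- robot.current_joint_efforts(): joint torques, N m.
- robot.current_tcp_pos(): TCP position.
- robot.current_eef_rot(): TCP orientation.
- robot.current_contact_force(): force on the tool from outside, world axes, zero at the start.
- robot.current_ft_torque(): the same for the moment, N m.
- robot.current_gripper_width(): opening from 0.0 (shut) to 1.0 (fully open).
Only numpy, scipy, OpenCV 4.12 (cv2) and the standard library are available. Lean on these libraries where they do the work, as an engineer would, in place of code of your own. Each camera call takes 0.05 s, during which the arm holds its last target. There are 200 camera calls.

## Working session

There is one attempt and no reset: what is moved stays moved. The work goes in short steps, each a Python script; the robot and the scene stay as the last script left them, time stands still between calls to the robot, and variables do not carry over. Pictures are saved under pics/ and viewed, about 8 in all and at most 12, crops included, and the job is handed in when it is done.

```bash
mkdir -p pics; cat > h.py <<'E'
import numpy as np, cv2
from bench import robot
from scipy.spatial.transform import Rotation as R
def Rm(o):
    o=np.array(o,float)
    if o.shape==(3,3): return o
    if o.shape==(4,): raise ValueError(o)
    return R.from_euler('xyz',o).as_matrix()
def ray(c,u,v):
    f=240/np.tan(np.radians(c['fovy'])/2)
    d=Rm(c['orientation'])@np.array([(u-c['cx'])/f,(v-c['cy'])/f,1.]);return np.array(c['eye'],float),d/np.linalg.norm(d)
def proj(c,p):
    f=240/np.tan(np.radians(c['fovy'])/2)
    q=Rm(c['orientation']).T@(np.array(p)-c['eye']);return c['cx']+f*q[0]/q[2],c['cy']+f*q[1]/q[2]
def tri(rays):
    A=sum(np.eye(3)-np.outer(d,d) for e,d in rays);b=sum((np.eye(3)-np.outer(d,d))@e for e,d in rays)
    p=np.linalg.solve(A,b);return p,[np.linalg.norm(np.cross(p-e,d)) for e,d in rays]
def snap(n,tag):
    c=robot.get_image(n);cv2.imwrite(f'pics/{tag}.png',c['img']);return c
E
python3 - <<'E'
from h import *
import pickle
C={}
for n in ['scene','side','wrist']:
    c=C[n]=snap(n,n+'0');print(n,c['img'].shape,c['fovy'],c['cx'],c['cy'],c['eye'],c['orientation'])
pickle.dump(C,open('C.pkl','wb'))
E
```

```text
scene (480, 640, 3) 50.16971326581117 320.537468557581 244.48086319821138 [927.92187602 619.2386902  812.58775063] [-2.36366767 -0.01047268  2.62206772]
side (480, 640, 3) 57.06215672596492 322.85341135440177 228.3545131429196 [ 123.185676   -497.22317386  539.28451904] [-2.07339536  0.02497973 -0.772601  ]
wrist (480, 640, 3) 64.19448943194706 320.68361680824927 238.70796074177989 [132.73087828 539.51667224 383.0212    ] [2.89078223e+00 1.67515548e-03 1.20478157e+00]
```

View pics/scene0.png

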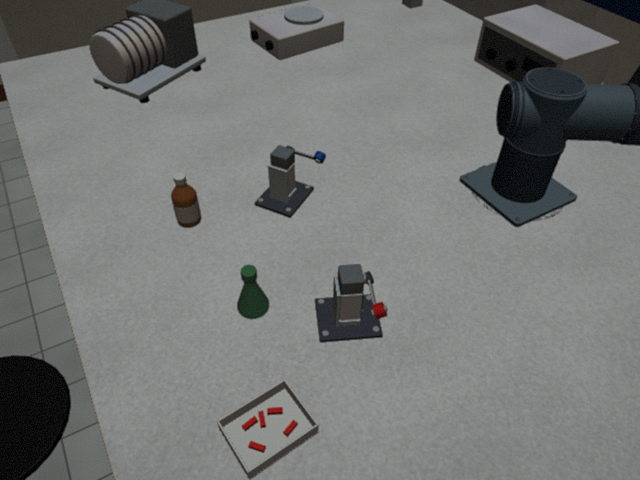

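View pics/side0.png

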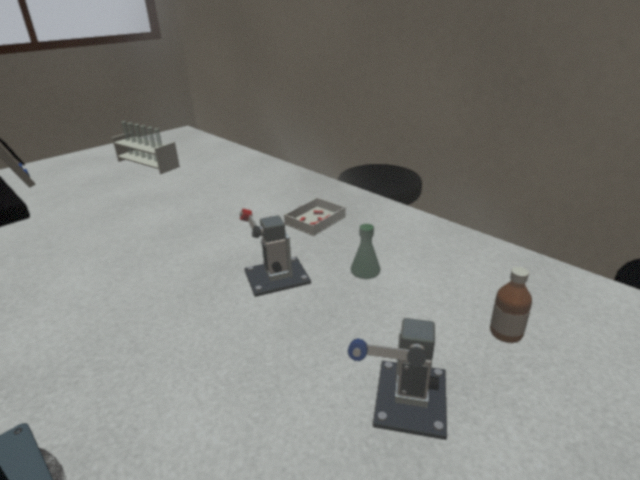

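View pics/wrist0.png

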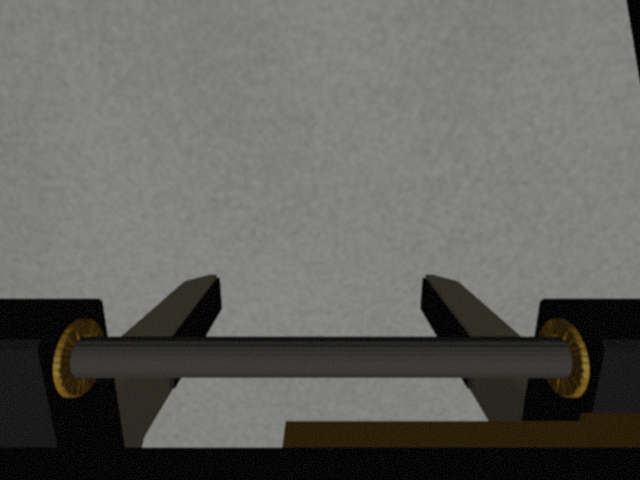

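The scene view shows the red roller at about (380,310), blue at (320,156) and the flask at (252,293). In the side view red is at (246,214), blue at (358,349) and the flask at (366,254). The wrist view shows only bench and fingers.

```bash
python3 - <<'E'
from h import *
import pickle
C=pickle.load(open('C.pkl','rb'))
def cen(c,col,u,v,r=14):
    im=c['img'].astype(int)[v-r:v+r,u-r:u+r]
    b,g,rr=im[...,0],im[...,1],im[...,2]
    m=(rr-np.maximum(b,g)>40) if col=='r' else (b-np.maximum(g,rr)>30)
    y,x=np.nonzero(m);return u-r+(x.min()+x.max())/2,v-r+(y.min()+y.max())/2,m.sum()
for col,a,b in [('r',(380,310),(246,214)),('b',(320,156),(358,349))]:
    p,q=cen(C['scene'],col,*a),cen(C['side'],col,*b)
    print(col,p,q,tri([ray(C['scene'],*p[:2]),ray(C['side'],*q[:2])]))
def two(n,a,b):print(n,tri([ray(C['scene'],*a),ray(C['side'],*b)]))
two('hinge r',(369,278),(256,231))
two('cap r',(350,267),(273,220))
two('hinge b',(290,151),(414,354))
two('flask',(252,293),(366,254)); two('stopper top',(249,268),(367,227))
def pl(n,uv,z):
    e,d=ray(C[n],*uv);return (e+d*(z-e[2])/d[2]).round()
print('base plate corners r',[pl('scene',u,5) for u in [(316,298),(378,292),(382,335),(320,340)]])
print('base plate corners b',[pl('scene',u,5) for u in [(268,180),(313,186),(291,214),(255,205)]])
for s in ['scene','side']:
    k=(slice(255,345),slice(310,400)) if s=='scene' else (slice(195,300),slice(225,330))
    cv2.imwrite(f'pics/z{s}.png',cv2.resize(C[s]['img'][k],None,fx=5,fy=5,interpolation=cv2.INTER_CUBIC))
E
python3 -c "
import cv2,numpy as np
a=cv2.imread('pics/zscene.png');b=cv2.imread('pics/zside.png')
h=450;cv2.imwrite('pics/z.png',cv2.resize(np.hstack([a,cv2.resize(b,(450,450))]),(800,400)))"
```

```text
r (np.float64(379.0), np.float64(309.5), np.int64(154)) (np.float64(246.5), np.float64(213.0), np.int64(53)) (array([577.25205011, 214.9726829 , 125.61436975]), [np.float64(1.3995450631337263), np.float64(1.3995450631335895)])
b (np.float64(319.5), np.float64(155.5), np.int64(54)) (np.float64(357.5), np.float64(341.5), np.int64(15)) (array([ 450.86125662, -208.83334379,  129.41758362]), [np.float64(1.8679530271089368), np.float64(1.867953027108979)])
hinge r (array([549.88664315, 145.15971247, 120.15922489]), [np.float64(0.901480094746651), np.float64(0.9014800947466701)])
cap r (array([576.90309463, 122.59231709, 142.2584359 ]), [np.float64(0.770031210325059), np.float64(0.7700312103249453)])
hinge b (array([ 493.82658797, -269.41435002,  118.85046449]), [np.float64(1.035740292502068), np.float64(1.035740292501989)])
flask (array([726.23928985,  12.57009294,  42.93997632]), [np.float64(2.3113288660277127), np.float64(2.3113288660276066)])
stopper top (array([723.84072458,   9.04493874, 109.95997753]), [np.float64(1.733253459724903), np.float64(1.7332534597249443)])
base plate corners r [array([608.,  59.,   5.]), array([491., 107.,   5.]), array([543., 197.,   5.]), array([651., 150.,   5.])]
base plate corners b [array([ 528., -330.,    5.]), array([ 440., -254.,    5.]), array([ 536., -188.,    5.]), array([ 597., -258.,    5.])]
```

View pics/z.png

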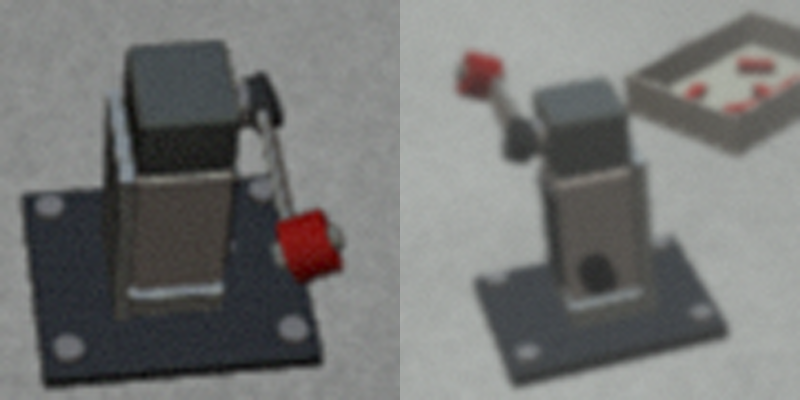

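```bash
python3 - <<'E'
from h import *
import pickle
C=pickle.load(open('C.pkl','rb'))
S,D=C['scene'],C['side']
print('base origin proj',proj(S,[0,0,0]),proj(D,[0,0,0]), 'tcp', proj(S,[196.2,513.8,218.65]))
for n,a,b in [('plate r far-left',(0,0),(0,0))][:0]: pass
# common corners: red plate in crops
sc=lambda x,y:(310+x*90/400,255+y*90/400); sd=lambda x,y:(225+(x-400)*105/400,195+y*105/400)
P={'lug':((262,97),(519,140)),'roller':((310,245),(479,76)),
'captop':((182,82),(580,100)),'cap corner near robot':((235,122),(535,95))}
for k,(a,b) in P.items(): print(k,tri([ray(S,*sc(*a)),ray(D,*sd(*b))]))
# plate corners on z=~8 via each cam
pl=lambda c,uv,z:(lambda e,d:(e+d*(z-e[2])/d[2]).round(1))(*ray(c,*uv))
print('S',[pl(S,sc(*u),8) for u in [(24,196),(262,185),(320,360),(45,383)]])
print('D',[pl(D,sd(*u),8) for u in [(475,280),(675,238),(728,330),(515,383)]])
print('roller at z150', pl(S,sc(310,245),150),pl(D,sd(479,76),150))
print('lug at z118', pl(S,sc(262,97),118),pl(D,sd(519,140),118))
E
```

```text
base origin proj (np.float64(516.1379890405445), np.float64(189.66065839262416)) (np.float64(-48.24722232542689), np.float64(538.0317334174134)) tcp (np.float64(716.4722624448996), np.float64(311.15893794357095))
lug (array([548.44052389, 142.64626813, 120.01737985]), [np.float64(1.0076675022008523), np.float64(1.0076675022008532)])
roller (array([574.87507614, 214.6788875 , 122.02116379]), [np.float64(1.190466706969812), np.float64(1.1904667069698465)])
captop (array([580.24743365, 130.82938332, 135.18428527]), [np.float64(1.2640843815908387), np.float64(1.2640843815906633)])
cap corner near robot (array([571.30788957, 156.86362903, 132.28860426]), [np.float64(0.7087651828383279), np.float64(0.7087651828382885)])
S [array([611.9,  63. ,   8. ]), array([515.2, 110. ,   8. ]), array([546. , 200.8,   8. ]), array([652.9, 153.9,   8. ])]
D [array([547.1, 198.9,   8. ]), array([654.8, 149.5,   8. ]), array([613.7,  59.5,   8. ]), array([505.6, 105.1,   8. ])]
roller at z150 [588.2 231.7 150. ] [545.4 166.1 150. ]
lug at z118 [546.5 141.8 118. ] [551.3 145.1 118. ]
```

Both levers look level rather than sloping up 25°: the rollers triangulate to z≈122, not 150. I'll re-check that from near, before pressing.

```bash
python3 - <<'E'
from h import *
import pickle
print(robot.current_t(),robot.current_eef_rot(),robot.current_contact_force())
robot.move_gripper(0.0)
o=robot.current_eef_rot()
yaw=np.radians(67)
# tool z down; camera sits off tool; choose lateral standoff
print(robot.inverse_kinematics([520,270,270],[np.pi,0,yaw]),robot.inverse_kinematics([520,270,270],[np.pi,0,yaw-np.pi]))
robot.move_ptp([545,120,290],[np.pi,0,yaw])
print(robot.current_t(),robot.current_qpos(),robot.current_tcp_pos())
C={n:snap(n,n+'1') for n in ['scene','side','wrist']}
pickle.dump(C,open('C1.pkl','wb'))
print(C['wrist']['eye'],[proj(C['wrist'],p) for p in ([575,215,122],[588,232,150],[548,143,119])])
E
```

```text
0.15 [-3.14022714e+00 -3.00967634e-04  2.77684074e+00] [-0.66685414  0.46051704 -0.1659467 ]
[ 2.88663045e-01  2.96330093e-01  1.35901396e+00 -4.44089210e-16
  1.48624860e+00  6.90088773e-01] [ 0.28866305  0.29633009  1.35901396  0.          1.4862486  -2.45150388]
3.5167 [1.84093341e-02 2.36303370e-01 1.39181146e+00 3.93951916e-04
 1.51381862e+00 4.18083175e-01] [544.60047947 120.98995678 289.89236834]
[572.20362631 185.69869788 455.01596343] [(np.float64(310.2455968451395), np.float64(105.2212039022944)), (np.float64(316.2396575393824), np.float64(72.31265722910987)), (np.float64(314.5838671839068), np.float64(197.42656809386597))]
```

View pics/wrist1.png

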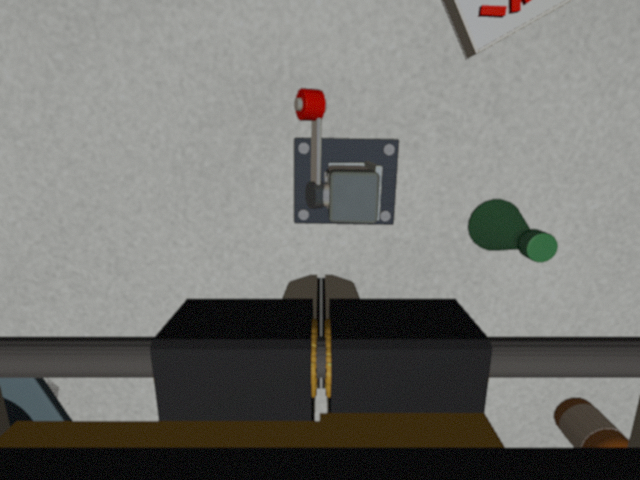

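The wrist view has the roller at (311,104) and the hinge lug at (314,195). That agrees with the two fixed cameras: roller at about (575,215,122), lever about level. The text says z=150, so I'll go by the touch force (3 N means at rest, 7 N means already deflected by 0.4).

```bash
python3 - <<'E'
from h import *
import pickle
yaw=np.radians(67)
o=[np.pi,0,yaw]
robot.move_ptp([575,214,190],o)
robot.sleep(0.3)
f0=np.array(robot.current_contact_force());print(robot.current_t(),f0,robot.current_tcp_pos())
for z,sp in ((168,60),(139,25),(112,20)):
    hit=robot.move_linear([575,214,z],speed=sp,f_stop=1.8)
    print(z,hit,robot.current_t(),robot.current_tcp_pos(),np.array(robot.current_contact_force())-f0)
    if hit: break
robot.sleep(0.2)
print(robot.current_tcp_pos(),np.array(robot.current_contact_force())-f0)
C={n:snap(n,n+'2') for n in ['scene','side']}
pickle.dump(C,open('C2.pkl','wb'))
a=cv2.resize(C['scene']['img'][230:350,300:420],(400,400),interpolation=2);b=cv2.resize(C['side']['img'][170:290,210:330],(400,400),interpolation=2)
cv2.imwrite('pics/z2.png',np.hstack([a,b]))
E
```

```text
4.5833 [-0.31714655  0.74215362  0.28758858] [575.72318387 213.08992287 191.63589721]
168 False 5.1 [574.67433968 213.95978884 167.32698098] [ 0.42429999 -1.40924369 -0.46723448]
139 False 6.4083 [575.14850359 214.01580997 139.21033194] [ 0.5446407  -0.51847618  0.60260484]
112 True 6.8833 [574.9169     214.17319723 135.16749339] [1.31802589 0.2599847  2.11401711]
[574.90771915 214.14866066 135.16578136] [0.28646693 0.37875355 2.47703061]
```

View pics/z2.png

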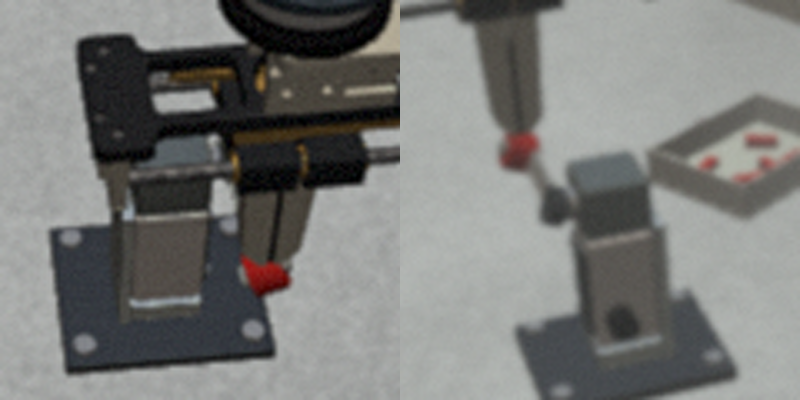

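The tips are on the red roller and it was touched at z=135, so the roller centre really is at 122. Next: small steps while logging force, to tell onset at 3 N from 7 N.

```bash
cat >> h.py <<'E'
yaw=np.radians(67);O=[np.pi,0,yaw];F0=np.array([-0.32,.74,.29])
def press(d,sp=15): # roller drop d mm from level; follow arc inward
    i=75-np.sqrt(75**2-d*d)
    robot.move_linear([575-i*np.cos(yaw),214-i*np.sin(yaw),135-d],speed=sp)
    robot.sleep(.15);f=np.mean([np.array(robot.current_contact_force()) for _ in range(1)],0)-F0
    print(d,robot.current_t().__round__(2),np.round(robot.current_tcp_pos(),1),f.round(2))
E
python3 - <<'E'
from h import *
for d in (2,4,7,10): press(d)
E
```

```text
2 7.61 [574.8 214.3 133.1] [-0.34  2.55  3.32]
4 8.04 [575.6 213.5 131.1] [3.1  0.02 2.12]
7 8.54 [574.9 213.8 128.1] [1.37 0.79 3.3 ]
10 9.04 [574.6 213.4 125. ] [0.27 0.73 2.72]
```

```bash
python3 - <<'E'
from h import *
import pickle
for d in (20,28,35): press(d,20)
C={n:snap(n,n+'3') for n in ['scene','side']}
pickle.dump(C,open('C3.pkl','wb'))
a=cv2.resize(C['scene']['img'][230:350,300:420],(400,400),interpolation=2);b=cv2.resize(C['side']['img'][170:290,210:330],(400,400),interpolation=2)
cv2.imwrite('pics/z3.png',np.hstack([a,b]))
E
```

```text
20 9.85 [573.9 211.5 115.1] [-0.1   0.67  5.18]
28 10.57 [573.3 209.1 107.5] [0.83 1.08 6.67]
35 11.26 [572.4 206.2 100.7] [0.51 1.4  8.05]
```

View pics/z3.png

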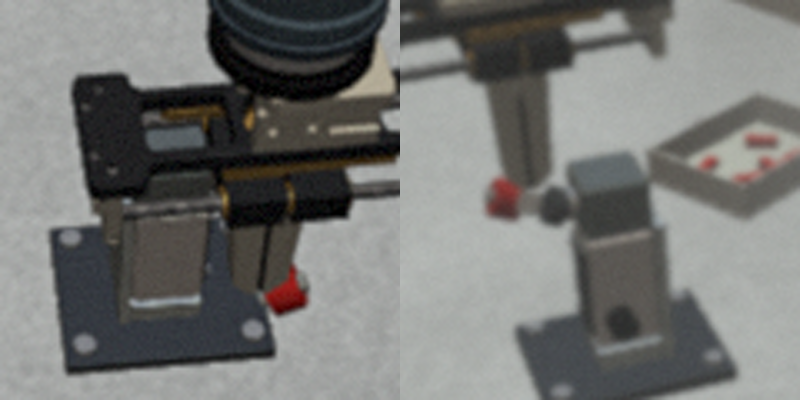

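```bash
python3 - <<'E'
from h import *
import pickle
for k,s,d in (('C2',(300+265*.3,230+276*.3),(210+119*.3,170+151*.3)),('C3',(300+287*.3,230+294*.3),(210+103*.3,170+199*.3))):
    C=pickle.load(open(k+'.pkl','rb'));print(tri([ray(C['scene'],*s),ray(C['side'],*d)]))
    for n,(u,v) in (('scene',map(int,s)),('side',map(int,d))):
        im=C[n]['img'].astype(int)[v-14:v+14,u-14:u+14];y,x=np.nonzero(im[...,2]-np.maximum(im[...,0],im[...,1])>35)
        print(n,u-14+np.array([x.min(),x.max()]),v-14+np.array([y.min(),y.max()]))
print(robot.current_contact_force(),robot.current_t())
E
```

```text
(array([576.87430893, 217.69875962, 119.39636839]), [np.float64(0.9584299099017605), np.float64(0.9584299099016653)])
scene [372 386] [307 318]
side [241 251] [210 218]
(array([559.83293857, 216.84861484,  91.91389688]), [np.float64(1.3047029003412718), np.float64(1.3047029003412411)])
scene [379 391] [310 323]
side [237 245] [223 233]
[0.0252757  2.13194407 8.12375075] 11.3583
```

```bash
python3 - <<'E'
from h import *
import pickle
for k,p,t in (('C2',(574.9,214.15,135.2),'z4a'),('C3',(572.4,206.2,100.7),'z4b')):
    C=pickle.load(open(k+'.pkl','rb'));o=[]
    for n,(u0,v0) in (('scene',(340,265)),('side',(210,180))):
        c=C[n];im=cv2.resize(c['img'][v0:v0+70,u0:u0+70],(400,400),interpolation=2);s=400/70
        def pt(q,col):
            u,v=proj(c,q);cv2.circle(im,(int((u-u0+.5)*s),int((v-v0+.5)*s)),4,col,-1)
        pt(p,(0,255,255))
        ex=np.array([np.cos(yaw),np.sin(yaw),0]);ey=np.array([np.sin(yaw),-np.cos(yaw),0])
        for a in (-7.5,7.5):
            for b in (-10,10): pt(np.array(p)+a*ex+b*ey,(0,255,0))
        h=np.array([548.5,142.6,118.5]);pt(h,(255,0,255))
        d=p[2]-13-118.5
        for az in (67,):
            A=np.radians(az);r=np.sqrt(75**2-d*d);pt(h+[r*np.cos(A),r*np.sin(A),d],(255,255,0))
        o.append(im)
    cv2.imwrite(f'pics/{t}.png',np.hstack(o))
a=cv2.imread('pics/z4a.png');b=cv2.imread('pics/z4b.png');cv2.imwrite('pics/z4.png',cv2.resize(np.vstack([a,b]),(600,600)))
E
```

```text
(no output)
```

View pics/z4.png

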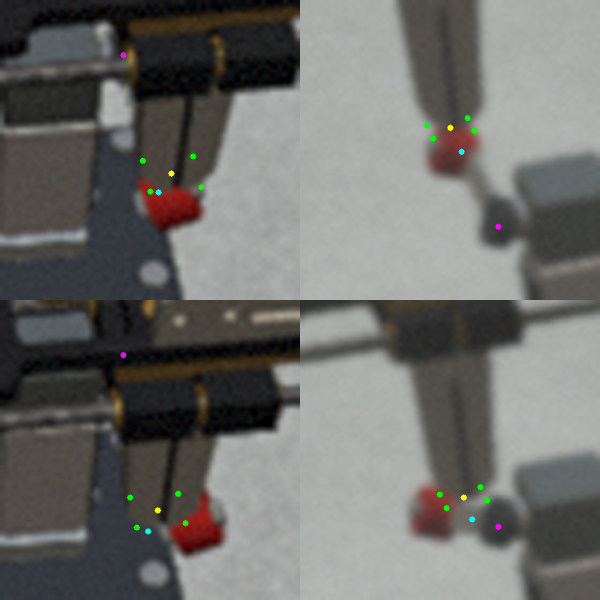

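The roller has moved outward relative to the tip, and the tip now bears on its inboard side. The cameras put the roller drop at about 30 mm (≈0.41 rad), which is marginal. I'll go straight down 8 mm more and re-measure; that stays well short of 0.85.

```bash
python3 - <<'E'
from h import *
import pickle
p=np.array([572.2,206.4,100.0])
def meas(tag):
    C={n:snap(n,n+tag) for n in ('scene','side')};rs=[]
    for n,(u,v) in (('scene',(384,320)),('side',(242,230))):
        im=C[n]['img'].astype(int)[v-22:v+22,u-16:u+16];y,x=np.nonzero(im[...,2]-np.maximum(im[...,0],im[...,1])>35)
        U=u-16+np.array([x.min(),x.max()]);V=v-22+np.array([y.min(),y.max()]);print(n,U,V);rs.append(ray(C[n],U.mean(),V.mean()))
    print(tri(rs)[0]);return C
for dz in (4,8):
    robot.move_linear([p[0],p[1],p[2]-dz],speed=15);robot.sleep(.25)
    print(robot.current_t(),np.round(robot.current_tcp_pos(),1),(np.array(robot.current_contact_force())-F0).round(2))
    C=meas(f'5_{dz}')
a=cv2.resize(C['scene']['img'][230:350,300:420],(400,400),interpolation=2);b=cv2.resize(C['side']['img'][170:290,210:330],(400,400),interpolation=2)
cv2.imwrite('pics/z5.png',np.hstack([a,b]))
E
```

```text
12.025 [572.1 205.8  96.8] [-1.5  -1.21 10.2 ]
scene [380 391] [309 323]
side [237 245] [225 234]
[558.75445014 213.83228075  93.97917977]
12.7917 [573.9 205.5  93.2] [ 2.7  -2.53  8.74]
scene [381 392] [309 323]
side [236 245] [226 235]
[556.74173435 213.6564137   92.45192846]
```

View pics/z5.png

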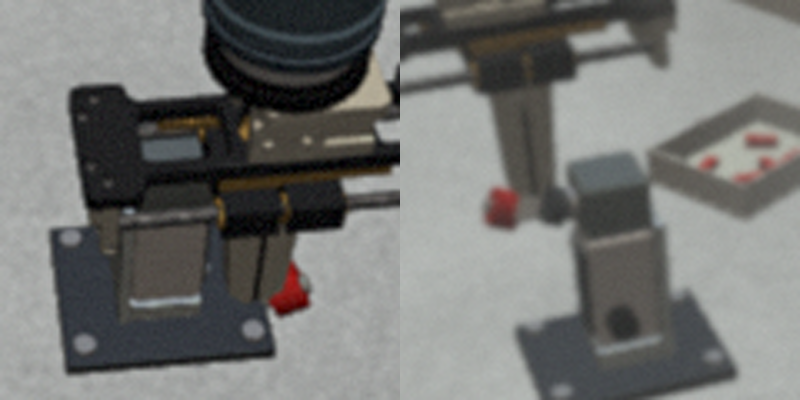

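Going down 7 mm more moved the roller only about 2 mm, so the tip has slipped to the cap side of it. I'll lift off, back away and look again before a second press.

```bash
python3 - <<'E'
from h import *
import pickle
p=robot.current_tcp_pos()
robot.move_linear([572,206,175],speed=90)
robot.move_linear([548,150,215],speed=120)
robot.sleep(.2)
C={n:snap(n,n+'6') for n in ('scene','side','wrist')};pickle.dump(C,open('C6.pkl','wb'))
print(robot.current_t(),robot.current_contact_force())
o=[]
for n in C:
    im=C[n]['img'].astype(int);m=((im[...,2]-np.maximum(im[...,0],im[...,1]))>35).astype(np.uint8)
    k,l,s,c=cv2.connectedComponentsWithStats(m)
    print(n,[(s[i].tolist(),c[i].round(1).tolist()) for i in range(1,k) if s[i,4]>25])
w=cv2.resize(C['wrist']['img'][0:300,170:470],(400,400));a=cv2.resize(C['scene']['img'][230:350,300:420],(400,400),interpolation=2)
cv2.imwrite('pics/z6.png',np.hstack([w,a]))
E
```

```text
15.075 [ 0.34272908 -0.0168427   0.7149536 ]
scene [([372, 302, 15, 16, 162], [378.7, 309.6]), ([267, 407, 16, 7, 100], [274.5, 410.0]), ([258, 410, 8, 17, 94], [261.4, 418.2]), ([242, 416, 15, 14, 104], [249.2, 422.5]), ([284, 420, 14, 16, 100], [289.9, 427.2]), ([248, 441, 17, 11, 108], [256.5, 445.9])]
side [([241, 209, 11, 10, 66], [245.8, 212.7])]
wrist [([557, 0, 34, 20, 392], [568.2, 7.1]), ([520, 11, 34, 14, 413], [537.0, 17.2]), ([302, 120, 39, 39, 1226], [321.5, 138.9])]
```

View pics/z6.png

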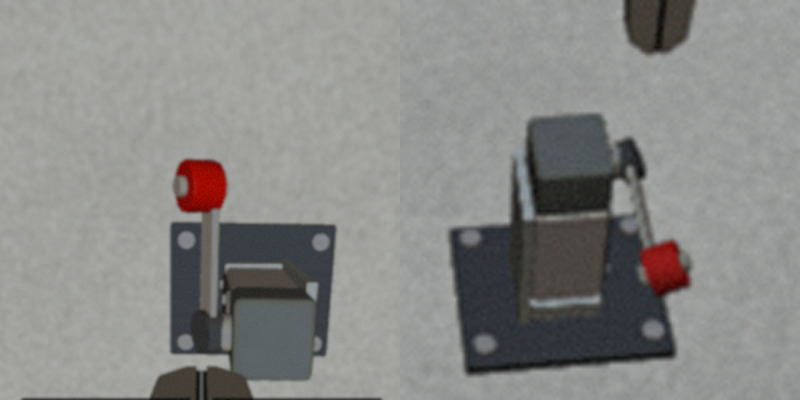

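```bash
python3 - <<'E'
from h import *
import pickle
C=pickle.load(open('C6.pkl','rb'))
r={'scene':(379,309.5),'side':(246,213.5),'wrist':(321,139)}
h={'scene':(300+629*.3,230+160*.3),'side':(256.5,231.7),'wrist':(170+203*.75,330*.75)}
for nm,q in (('roller',r),('lug',h)):
    R_={k:ray(C[k],*v) for k,v in q.items()}
    for ks in (('scene','side'),('scene','wrist'),('side','wrist'),('scene','side','wrist')):
        p,e=tri([R_[k] for k in ks]);print(nm,ks,p.round(1),np.round(e,1))
# angular size of roller in wrist -> range
print(robot.current_tcp_pos(),C['wrist']['eye'])
f=240/np.tan(np.radians(C['wrist']['fovy'])/2);print('range from 26mm width',f*26/39, 'f',f)
# known-position fingertip test
for n in ('scene','wrist'): print(n,proj(C[n],robot.current_tcp_pos()))
E
```

```text
roller ('scene', 'side') [576.4 214.8 124.8] [0.9 0.9]
roller ('scene', 'wrist') [575.8 215.7 125.4] [0.1 0.1]
roller ('side', 'wrist') [576.6 215.2 124.5] [1. 1.]
roller ('scene', 'side', 'wrist') [576.2 215.2 124.8] [0.5 1.2 0.7]
lug ('scene', 'side') [476.7 210.3 144. ] [102.9 102.9]
lug ('scene', 'wrist') [543.6 277.7 324.2] [79.7 79.7]
lug ('side', 'wrist') [549.4 145.6 118.2] [2.4 2.4]
lug ('scene', 'side', 'wrist') [504.5 194.  152.7] [131.5  76.4  60.1]
[547.92531015 150.33273594 214.59221229] [575.84435304 215.04664196 379.50419071]
range from 26mm width 255.0891043274624 f 382.63365649119356
scene (np.float64(375.64178208954957), np.float64(242.0599597819846))
wrist (np.float64(320.6806107888484), np.float64(297.0417544228493))
```

The lever sprang back, and all three cameras put the rest position at (576,215,125). The observed roller path fits a hinge axis tilted about 28°, so the roller swings sideways towards −x as it goes down, and the first press reached about 0.49 rad. To be sure, I'll press again with the tip following that path to about 0.6 rad, measuring on the way.

```bash
python3 - <<'E'
from h import *
import pickle
H=np.array([549.4,145.6,118.2]);P=np.array([576.2,215.2,124.8]);a=P-H
ax=np.array([-2272,755,1290.]);ax/=np.linalg.norm(ax)
c=lambda t:H+R.from_rotvec(ax*t).apply(a)
tip=lambda t:c(t)+[0,0,11.5]
print([c(t).round(1).tolist() for t in (0,.2,.4,.6)])
def meas(tag):
    C={n:snap(n,n+tag) for n in ('scene','side')};rs=[]
    for n,(u,v) in (('scene',(382,316)),('side',(242,224))):
        im=C[n]['img'].astype(int)[v-24:v+24,u-18:u+18];y,x=np.nonzero(im[...,2]-np.maximum(im[...,0],im[...,1])>35)
        U=u-18+np.array([x.min(),x.max()]);V=v-24+np.array([y.min(),y.max()]);print(n,U,V,len(x));rs.append(ray(C[n],U.mean(),V.mean()))
    p=tri(rs)[0];b=p-H;print(p.round(1),'angle',np.arccos(a@b/np.linalg.norm(a)/np.linalg.norm(b)).round(3));return C
robot.move_linear(tip(0)+[0,0,45],speed=150)
robot.move_linear(tip(0)+[0,0,3],speed=60)
for t in (.1,.2,.3,.4,.5,.58):
    robot.move_linear(tip(t),speed=22)
    if t>.35:
        robot.sleep(.15);print(t,robot.current_t(),np.round(robot.current_tcp_pos(),1),(np.array(robot.current_contact_force())-F0).round(2));C=meas('7_%d'%(t*100))
a_=cv2.resize(C['scene']['img'][230:350,300:420],(400,400),interpolation=2);b_=cv2.resize(C['side']['img'][170:290,210:330],(400,400),interpolation=2)
cv2.imwrite('pics/z7.png',np.hstack([a_,b_]))
E
```

```text
[[576.2, 215.2, 124.8], [569.5, 217.4, 111.6], [561.9, 216.8, 98.7], [553.9, 213.3, 86.6]]
0.4 18.8417 [562.6 217.  110.9] [3.07 0.66 4.99]
scene [377 390] [311 322] 85
side [237 247] [222 230] 60
[564.5 216.3  99.2] angle 0.379
0.5 19.5833 [559.  215.8 105. ] [1.98 2.58 7.1 ]
scene [378 391] [312 323] 86
side [237 246] [225 234] 61
[561.1 215.   92.6] angle 0.48
0.58 20.2583 [556.  214.3 100.5] [1.98 3.36 8.21]
scene [379 392] [313 323] 81
side [236 245] [228 236] 59
[557.7 214.4  88.2] angle 0.553
```

View pics/z7.png

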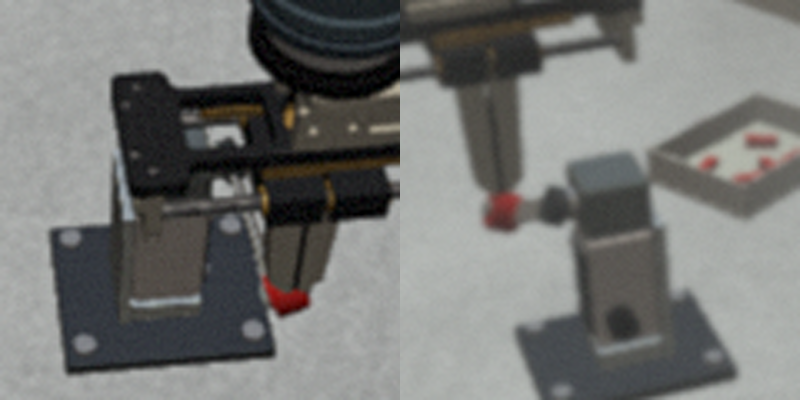

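The tips are on the roller. The measured angle is about 0.55 rad and the force about 9 N, which matches the stated spring (8.7 N at 0.55): past the click and short of 0.85. Now I'll release and check.

```bash
python3 - <<'E'
from h import *
import pickle
robot.move_linear([565,217,118],speed=60)
robot.move_linear([576,215,190],speed=90)
robot.move_linear([552,150,240],speed=150)
robot.sleep(.4)
D=pickle.load(open('C6.pkl','rb'));A=pickle.load(open('C.pkl','rb'))
C={n:snap(n,n+'8') for n in ('scene','side')}
p=[]
for n,(u,v) in (('scene',(379,312)),('side',(244,218))):
    im=C[n]['img'].astype(int)[v-22:v+22,u-16:u+16];y,x=np.nonzero(im[...,2]-np.maximum(im[...,0],im[...,1])>35)
    p.append(ray(C[n],u-16+(x.min()+x.max())/2,v-22+(y.min()+y.max())/2))
print('roller',tri(p)[0].round(1))
for nm,n,k in (('blue','scene',(slice(140,220),slice(250,335))),('blue','side',(slice(310,440),slice(340,455))),('flask','scene',(slice(260,322),slice(232,275))),('flask','side',(slice(220,282),slice(345,385)))):
    print(nm,n,'diff vs start',np.abs(C[n]['img'][k].astype(int)-A[n]['img'][k]).mean().round(2))
print(robot.current_t(),robot.current_contact_force())
robot.hand_in()
E
```

```text
roller [576.4 214.8 124.8]
blue scene diff vs start 20.97
blue side diff vs start 3.15
flask scene diff vs start 10.5
flask side diff vs start 3.19
23.0417 [ 0.28928201  0.31430878 -0.0429697 ]
the job is handed in; nothing more can be done
```

The scene-view differences for blue and flask are large. I'll look at the saved picture to see whether that is the arm covering them.

View pics/scene8.png

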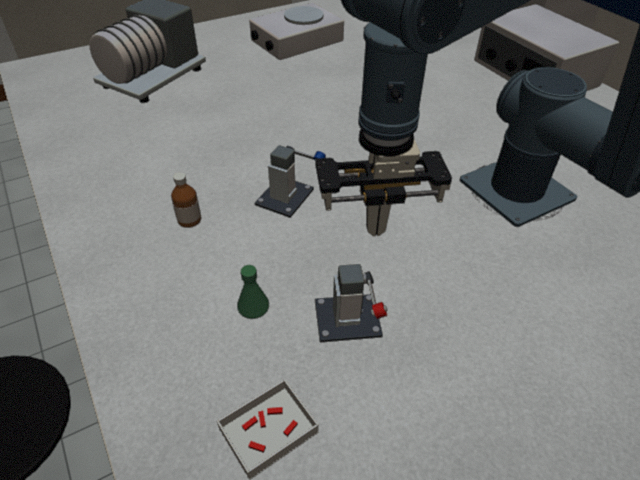

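I pressed the red roller lever past its click point twice, let it spring back and handed in at 23.0 s; no verdict was reported.

- **First press:** the tip slid towards the cap side of the roller. The cameras put the deflection at about 0.49 rad, but I did not count on it.
- **Second press:** the tip followed the roller's real path and reached about 0.55 rad by the cameras with about 9 N on the tool. The stated spring gives 8.7 N there, and it is well short of 0.85.
- **After release:** the roller is back at (576, 215, 125), within 1 mm of its position before the second press. The arm is clear, with tool force under 0.5 N.
- **Blue roller and flask:** in the last scene picture both are at their starting pixels, blue at about (320,156) and the flask upright at about (252,293). The side view is almost unchanged as well.

**Checks that disagreed:**
- **Lever geometry:** the lever did not match the description. At rest it sloped up only about 5° with the roller at z≈125, not 25° and 150. It also swung sideways as it went down, as if its hinge axis were tilted about 28°. I went by the camera measurements and the touch force, so the angles above depend on that fit.
- **Picture comparison:** the scene-view difference was high for blue (21) and the flask (10.5). The last picture shows the gripper close beside the blue roller, which explains the blue value. For the flask I put it down to lighting, without confirming it.

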